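# Short spin on the bench centrifuge

## Task

Start a short spin on the bench centrifuge with the closed fingertips: push its half-open lid down until it is fully shut, then press the blue key all the way in, then the yellow key all the way in (both stay in), and last press the green key all the way in and keep it held down; the program finishes while the fingers still hold the green key in. Leave the red key alone, press no key out of turn, and do not pick up or push about any of the glassware and other things standing around.

Things in the scene. Friction and masses are not known exactly. Their poses are not given: they have to be found in the camera images.
- centrifuge: white and grey bench centrifuge, fixed, 260 mm deep (x), 210 mm wide (y); origin at the centre of its underside; -x is its front. Front part (x -130 to -40 mm): key deck 70 mm high with four round keys in a row along y at x = -88 mm, y = +-26 and +-78 mm; which colour stands where changes. Behind (x -40 to 130 mm): rotor housing 120 mm high with the hinged lid on top.
- lid (a joint): angle of the grey lid, 0 = shut, grows as it opens; starts at 0.35 to 0.6. Level hinge along the centrifuge's y at its x = 126 mm, 120 mm up; the lid reaches 170 mm forward of it, is 200 mm wide, its top 136 mm above the worktop when shut. Stiff hinge: the lid stays where it is left; pushed down near its front edge it needs 2 to 5 N to close.
- lid_press (a point): point on top of the lid, on the middle of the small black rubber strip close to the front edge, 150 mm forward of the hinge; moves with the lid (z axis = lid's upward normal).
- blue_mount: the blue key with its collar, on the centrifuge's deck; origin at the centre of the collar's foot, 70 mm above the worktop, z up. On its fixed aluminium collar (33 mm across, 4 mm high) stands a round plastic cap 24 mm across; its top is 15.5 mm above the collar's foot (the deck) when out.
- blue_key (a joint): travel of the blue key. 0 = out (start), 0.007 m = fully in. Slides straight down, needs about 4 N all the way and has no return spring: it stays in wherever it is pushed to.
- blue_top (a point): centre of the top face of the blue key's cap; moves with it.
- yellow_mount: the yellow key with its collar, on the centrifuge's deck; origin at the centre of the collar's foot, 70 mm above the worktop, z up. On its fixed aluminium collar (33 mm across, 4 mm high) stands a round plastic cap 24 mm across; its top is 15.5 mm above the collar's foot (the deck) when out.
- yellow_key (a joint): travel of the yellow key. 0 = out (start), 0.007 m = fully in. Slides straight down, needs about 4 N all the way and has no return spring: it stays in wherever it is pushed to.
- yellow_top (a point): centre of the top face of the yellow key's cap; moves with it.
- green_mount: the green key with its collar, on the centrifuge's deck; origin at the centre of the collar's foot, 70 mm above the worktop, z up. On its fixed aluminium collar (33 mm across, 4 mm high) stands a round plastic cap 24 mm across; its top is 15.5 mm above the collar's foot (the deck) when out.
- green_key (a joint): travel of the green key. 0 = out (start), 0.007 m = fully in. Slides straight down against a spring, 1.8 N at first and 5 N fully in, and comes back out as soon as it is let go.
- green_top (a point): centre of the top face of the green key's cap; moves with it.
- red_mount: the red key with its collar, on the centrifuge's deck; origin at the centre of the collar's foot, 70 mm above the worktop, z up. On its fixed aluminium collar (33 mm across, 4 mm high) stands a round plastic cap 24 mm across; its top is 15.5 mm above the collar's foot (the deck) when out.
- red_key (a joint): travel of the red key. 0 = out (start), 0.007 m = fully in. Slides straight down against a spring, 1.8 N at first and 5 N fully in, and comes back out as soon as it is let go.
- red_top (a point): centre of the top face of the red key's cap; moves with it.
- flask: bystander: clear conical flask, 64 mm across, 100 mm high, loose, beside the centrifuge; origin at the centre of its underside.
- brown_bottle: bystander: brown bottle with a white cap, 43 mm across, 123 mm high, loose, beside the centrifuge; origin at the centre of its underside.
- petri_dish: bystander: clear petri dish, 60 mm across, 14 mm high, loose, left of the centrifuge; origin at the centre of its underside.
- timer: bystander: white laboratory timer lying on its back, 70 x 62 x 22 mm, loose, left of the centrifuge's front (its own small buttons have no part in this); origin at the centre of its underside.
- beaker: bystander: clear beaker, 72 mm across, 78 mm high, loose, to the left; origin at the centre of its underside.

How it is judged:
By the outcome, as a careful person would: the job done as asked, in the order asked, and still so for the second after the job is handed in, while the arm keeps its last pose, push and grip.
It also fails if it takes over 48 s, if anything falls off the work surface, if the arm or the gripper's body presses on something with over 40 N, if the wrist force passes 120 N, or if a joint passes its speed limit or range.

## Robot

A 6-joint arm with a two-finger parallel gripper is mounted at the origin on a cart in front of the work surface, level with it; the furniture and walls round the work are solid. World frame = base frame: x ahead of the robot, y to its left, z up, the work surface at z = 0. Lengths are in m, angles in rad, forces in N, time in s.
With the tool pointing down it reaches from about 0.25 to 0.775 m from the base axis. Payload 4 kg.
Tool frame: the origin (TCP) lies between the finger pads; the fingertips stand 11 mm ahead of it and the grasp point (between the pads) lies 8 mm behind it; z points along the fingers, y is the line along which they close (so a half turn about z gives the same grasp; the last joint's range is limited). The gripper opens to 94 mm and grips with 3 to 60 N. Pads are 16 mm wide; open, the fingers measure 119 mm over their backs; the gripper's body (75 mm by 177 mm) begins 78 mm behind the grasp point.
Start: joints at [1.163, 0.087, 1.371, -0, 1.684, -0.103], TCP at [0.165, 0.525, 0.18] pointing down, gripper open.
Joint ranges: [-3.1, 3.1], [-0.76, 2.03], [0.27, 2.55], [-1.08, 4.22], [0.17, 2.65], [-2.57, 2.57]. Speed limits (rad/s): [2.79, 2.79, 3.14, 3.14, 3.14, 3.14].

## Interface

Orientations are given as a 3x3 rotation matrix whose columns are the frame's x, y, z axes.
In Python, from station import * gives the robot as it stands.
- The arm moves only by the shell command python3 -m inch 'ROWS' [FORCE]. ROWS is JSON, a list of rows, each an object with "twist": the turn, a rotation vector about the world's x, y, z in rad, a list of three; "offset": the shift along the world's x, y, z in mm, a list of three; "claw": the gripper command: -1 is shut, 1 is fully open, values between are in proportion. A call has 1 to 20 rows; each row shifts and turns the commanded pose from where the row before left it; what a row does not reach is not made up. A row lasts 1/8 s, in which the tool goes at most 62.5 mm and 10.7 degrees, less where a joint would pass 70% of its speed; a pose out of reach is approached as far as the arm can. A call with a gripper value outside its range is refused whole. The fingers move at their own pace and stop on an object; FORCE is the grip in N (left out, the last holds). Time passes only in rows, so rows that do not move let the fingers close. It gives the time, the measured TCP pose, the force, the opening and the grip force at its end, in the units of the state.
- observe(): the state, without advancing time (a new reading comes with each control period).
- grab_frame(name): name is "scene" or "top" or "wrist"; returns the picture (384x512x3 uint8, red, green, blue); there is no depth.
- get_calibration(name): a dict with "intrinsics" (3x3 intrinsics, pixels), "world_from_camera" (4x4, takes a point from camera to world coordinates). Camera axes: x right, y down, z forward; pixel columns grow to the right and rows downward; lengths in m; the calibration is good to about 2 mm. A picture is of the moment at which its call begins: read the wrist's pose just before it. get_calibration takes no time and is no camera call; for the wrist camera it gives the pose at the moment of the call.
- finish_job(): hands the job in; it is judged then, once.
The state is a dict: "time_s": time; "joints": joint angles; "dq": joint speeds; "joint_efforts": joint torques, N m; "ee_pos": TCP position; "tcp_rot": TCP orientation; "wrist_force": force on the tool from outside, world axes, zero at the start; "moment": the same for the moment, N m; "width": opening from 0.0 (shut) to 1.0 (fully open); "gripper_force": force on a finger pad.
Only numpy, scipy, OpenCV 4.12 (cv2) and the standard library are available. Lean on these libraries where they do the work, as an engineer would, in place of code of your own. Each camera call takes 0.05 s, during which the arm holds its last target. There are 200 camera calls.

## Working session

There is one attempt and no reset: what is moved stays moved. The work goes in short steps, Python scripts to look and compute and a shell command to move; the robot and the scene stay as the last step left them, time stands still between calls to the robot, and variables do not carry over. Pictures are saved under pics/ and viewed, at most 10 in all, crops included, and the job is handed in when it is done.

```bash
mkdir -p pics
python3 - <<'E'
from station import *
import cv2,numpy as np
a=grab_frame("scene");b=grab_frame("top")
cv2.imwrite("pics/s.png",a[...,::-1]);cv2.imwrite("pics/t.png",b[...,::-1])
for n in("scene","top"):
    c=get_calibration(n);print(n,np.round(c["intrinsics"],1).tolist(),np.round(c["world_from_camera"],3).tolist())
o=observe();print(o["time_s"],o["ee_pos"],np.round(o["tcp_rot"],2).tolist(),o["wrist_force"])
E
```

```text
scene [[447.3, 0.0, 259.1], [0.0, 447.3, 192.3], [0.0, 0.0, 1.0]] [[0.829, -0.406, 0.385, 0.023], [-0.56, -0.62, 0.55, -0.744], [0.016, -0.671, -0.741, 1.01], [0.0, 0.0, 0.0, 1.0]]
top [[454.1, 0.0, 253.8], [0.0, 454.1, 198.3], [0.0, 0.0, 1.0]] [[-0.022, -0.994, 0.104, 0.347], [-0.999, 0.025, 0.023, -0.078], [-0.025, -0.103, -0.994, 1.676], [0.0, 0.0, 0.0, 1.0]]
0.1 [0.1648353  0.52412729 0.17891022] [[-0.95, 0.3, -0.0], [0.3, 0.95, -0.0], [0.0, -0.0, -1.0]] [ 0.84031241  0.02234733 -0.8530036 ]
```

View pics/s.png

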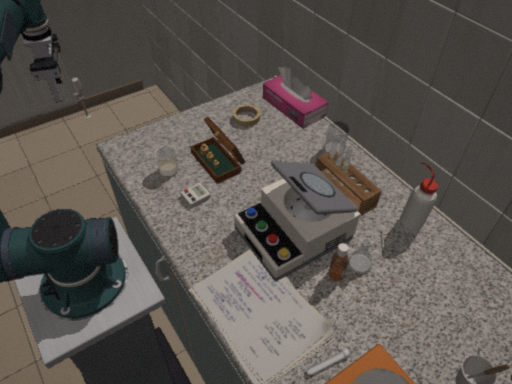

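View pics/t.png

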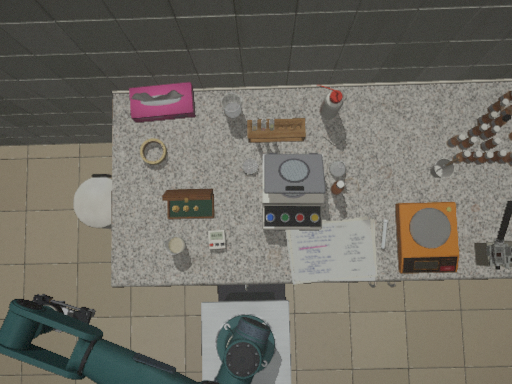

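The scene view shows the keys, running from the robot's left to right: blue (252,213), green (262,226), red (272,239), yellow (284,253). The top view has them at about (271–314, 217), with the lid strip at (294,188). Next I'll measure these.

```bash
cat > h.py <<'E'
import cv2,numpy as np
from station import *
def ray(n,uv):
    c=get_calibration(n);T=c["world_from_camera"]
    d=np.array(T)[:3,:3]@np.linalg.inv(c["intrinsics"])@np.array([*uv,1.]);return np.array(T)[:3,3],d
def plane(n,uv,z):
    o,d=ray(n,uv);return o+d*(z-o[2])/d[2]
def tri(p,q):
    (o,d),(r,e)=p,q
    s=np.linalg.lstsq(np.c_[d,-e],r-o,rcond=None)[0];a=o+s[0]*d;b=r+s[1]*e
    return (a+b)/2,np.linalg.norm(a-b)
HUE=dict(blue=(105,130),green=(60,95),red=(172,8),yellow=(18,32))
def keys(img,box):
    x0,y0,x1,y1=box;h=cv2.cvtColor(img,cv2.COLOR_RGB2HSV)[y0:y1,x0:x1].astype(int);r={}
    for k,(a,b) in HUE.items():
        H=h[...,0];m=((H>=a)&(H<=b)) if a<b else ((H>=a)|(H<=b))
        m=(m&(h[...,1]>110)&(h[...,2]>50)).astype(np.uint8)
        n,_,st,ce=cv2.connectedComponentsWithStats(m)
        if n>1:
            i=1+st[1:,4].argmax();r[k]=(ce[i]+[x0,y0],st[i,4])
    return r
E
python3 - <<'E'
from h import *
a=cv2.imread("pics/s.png")[...,::-1].copy();b=cv2.imread("pics/t.png")[...,::-1].copy()
ks=keys(a,(238,200,296,268));kt=keys(b,(262,204,324,230))
for k in HUE:
    print(k,ks.get(k),kt.get(k))
    if k in ks and k in kt:
        print(np.round(plane("scene",ks[k][0],.083),4),np.round(plane("top",kt[k][0],.084),4),tri(ray("scene",ks[k][0]),ray("top",kt[k][0])))
g=cv2.cvtColor(b,cv2.COLOR_RGB2GRAY)[178:198,268:320]
m=(g<60).astype(np.uint8);n,_,st,ce=cv2.connectedComponentsWithStats(m);print([(s.tolist(),c+[268,178]) for s,c in zip(st[1:],ce[1:]) if s[4]>8])
cv2.imwrite("pics/c.png",np.hstack([cv2.resize(a[150:280,225:375],None,fx=3.5,fy=3.5)[:455,:400],cv2.resize(b[145:236,255:335],None,fx=5,fy=5)])[...,::-1])
E
```

```text
blue (array([251.03278689, 210.96721311]), np.int32(61)) (array([270., 217.]), np.int32(27))
[ 0.4484 -0.1013  0.083 ] [ 0.4459 -0.0966  0.084 ] (array([ 0.44812186, -0.09774778,  0.07924496]), np.float64(0.004436184541660328))
green (array([261.26, 224.06]), np.int32(50)) (array([285.        , 216.66666667]), np.int32(15))
[ 0.4463 -0.1534  0.083 ] [ 0.4458 -0.1492  0.084 ] (array([ 0.44720762, -0.15002412,  0.0785569 ]), np.float64(0.0024777976838074945))
red (array([272.22535211, 237.84507042]), np.int32(71)) (array([299.5, 217. ]), np.int32(26))
[ 0.4446 -0.2058  0.083 ] [ 0.4434 -0.1998  0.084 ] (array([ 0.4455637 , -0.20139285,  0.07694661]), np.float64(0.0040256368713535665))
yellow (array([283.69444444, 251.88888889]), np.int32(72)) (array([314.39285714, 217.17857143]), np.int32(28))
[ 0.4436 -0.257   0.083 ] [ 0.4415 -0.2518  0.084 ] (array([ 0.44373893, -0.25355166,  0.07837973]), np.float64(0.004402680848522071))
[([18, 8, 18, 4, 64], array([294.421875, 187.6875  ]))]
```

View pics/c.png

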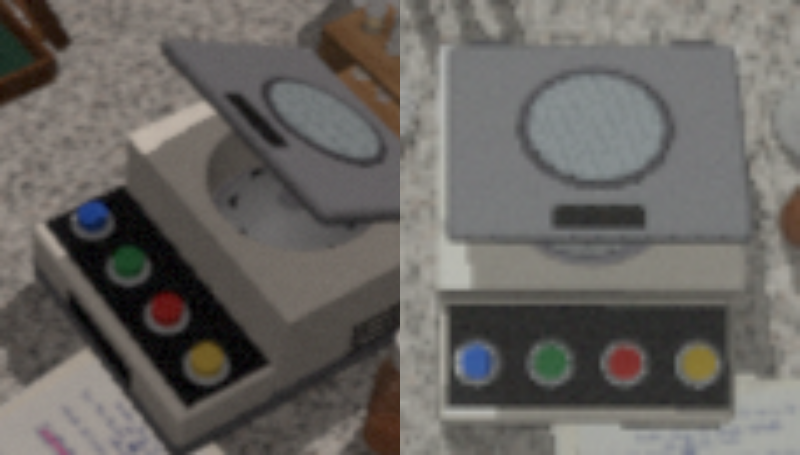

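Both views agree, with 52 mm key spacing and a yaw of about -0.03 rad. I'll raise the arm, close the fingers, straighten the yaw and travel to above the lid strip.

```bash
python3 - <<'E'
from h import *
from scipy.optimize import brentq
o,d=ray("top",(294.4,187.7))
def p(t): return np.array([.6585-.150*np.cos(t)+.016*np.sin(t),.12+.150*np.sin(t)+.016*np.cos(t)])
f=lambda t:(o+d*(p(t)[1]-o[2])/d[2])[0]-p(t)[0]
for t in (.3,.4,.5,.6,.7):print(t,f(t),p(t),o+d*(p(t)[1]-o[2])/d[2])
E
python3 -m inch '[{"twist":[0,0,0],"offset":[0,0,60],"claw":-1},{"twist":[0,0,0],"offset":[0,0,60],"claw":-1},{"twist":[0,0,0.14],"offset":[28,-54,0],"claw":-1},{"twist":[0,0,0.14],"offset":[28,-54,0],"claw":-1},{"twist":[0,0,0],"offset":[28,-54,0],"claw":-1},{"twist":[0,0,0],"offset":[28,-54,0],"claw":-1},{"twist":[0,0,0],"offset":[28,-54,0],"claw":-1},{"twist":[0,0,0],"offset":[28,-54,0],"claw":-1},{"twist":[0,0,0],"offset":[28,-54,0],"claw":-1},{"twist":[0,0,0],"offset":[28,-54,0],"claw":-1},{"twist":[0,0,0],"offset":[28,-54,0],"claw":-1},{"twist":[0,0,0],"offset":[28,-54,0],"claw":-1},{"twist":[0,0,0],"offset":[28,-54,0],"claw":-1},{"twist":[0,0,0],"offset":[28,-54,0],"claw":-1},{"twist":[0,0,0],"offset":[28,-54,0],"claw":-1},{"twist":[0,0,0],"offset":[0,0,0],"claw":-1}]' 20
```

```text
0.3 0.015279494498869672 [0.51992785 0.17961341] [ 0.53520734 -0.1788163   0.17961341]
0.4 0.006936771319015045 [0.52657154 0.19314973] [ 0.53350832 -0.17790337  0.19314973]
0.5 -0.002632398987388318 [0.53453342 0.20595515] [ 0.53190103 -0.17703974  0.20595515]
0.6 -0.013332404433786138 [0.54373394 0.21790174] [ 0.53040153 -0.17623403  0.21790174]
0.7 -0.025056334102709577 [0.55408115 0.22887013] [ 0.52902482 -0.17549429  0.22887013]
time_s: 2.1
ee_pos: [0.5295, -0.1808, 0.2962]
tcp_rot: [[-1.0, 0.03, -0.006], [0.03, 1.0, 0.002], [0.006, 0.002, -1.0]]
wrist_force: [-1.2, 0.6, -0.3]
width: 0.003
gripper_force: 0.0
```

Lid angle is about 0.475, strip near (.532, -.177, .203). Now down to contact and push along the arc.

```bash
python3 -m inch '[{"twist":[0,0,0],"offset":[2,3,-35],"claw":-1},{"twist":[0,0,0],"offset":[0,0,-30],"claw":-1},{"twist":[0,0,0],"offset":[0,0,-10],"claw":-1},{"twist":[0,0,0],"offset":[0,0,-10],"claw":-1},{"twist":[0,0,0],"offset":[-3,0,-10],"claw":-1},{"twist":[0,0,0],"offset":[-4,0,-10],"claw":-1},{"twist":[0,0,0],"offset":[-4,0,-10],"claw":-1}]'
python3 -m inch '[{"twist":[0,0,0],"offset":[-4,0,-10],"claw":-1},{"twist":[0,0,0],"offset":[-4,0,-10],"claw":-1},{"twist":[0,0,0],"offset":[-2,0,-6],"claw":-1},{"twist":[0,0,0],"offset":[0,0,-6],"claw":-1},{"twist":[0,0,0],"offset":[0,0,0],"claw":-1}]'
```

```text
time_s: 2.98
ee_pos: [0.5192, -0.1743, 0.1855]
tcp_rot: [[-1.0, 0.025, -0.001], [0.025, 1.0, -0.0], [0.001, -0.0, -1.0]]
wrist_force: [-5.3, 0.5, 5.9]
width: 0.006
gripper_force: 2.8
time_s: 3.6
ee_pos: [0.5105, -0.1742, 0.1521]
tcp_rot: [[-1.0, 0.025, 0.0], [0.025, 1.0, 0.001], [-0.0, 0.001, -1.0]]
wrist_force: [-0.3, -0.8, -0.2]
width: 0.005
gripper_force: 0.0
```

```bash
python3 -m inch '[{"twist":[0,0,0],"offset":[0,0,-4],"claw":-1},{"twist":[0,0,0],"offset":[0,0,-4],"claw":-1},{"twist":[0,0,0],"offset":[0,0,0],"claw":-1}]'
python3 -m inch '[{"twist":[0,0,0],"offset":[0,0,-3],"claw":-1},{"twist":[0,0,0],"offset":[0,0,0],"claw":-1}]'
```

```text
time_s: 3.98
ee_pos: [0.5102, -0.1743, 0.1445]
tcp_rot: [[-1.0, 0.025, -0.0], [0.025, 1.0, 0.0], [0.0, 0.0, -1.0]]
wrist_force: [-0.6, 0.4, -0.1]
width: 0.001
gripper_force: 0.2
time_s: 4.22
ee_pos: [0.51, -0.1743, 0.1418]
tcp_rot: [[-1.0, 0.025, -0.0], [0.025, 1.0, 0.0], [0.0, 0.0, -1.0]]
wrist_force: [-0.6, -0.3, 1.0]
width: 0.01
gripper_force: 0.4
```

The tip is at z≈0.131 with no reaction force, so I'll look.

Run:
```python
from h import *
a=grab_frame("scene");b=grab_frame("wrist")
cv2.imwrite("pics/d.png",np.hstack([cv2.resize(a[130:280,225:375],(400,400)),cv2.resize(b,(400,300))[:, :] if 0 else cv2.copyMakeBorder(cv2.resize(b,(400,300)),0,100,0,0,0)])[...,::-1])
```

```text
(no output)
```

View pics/d.png

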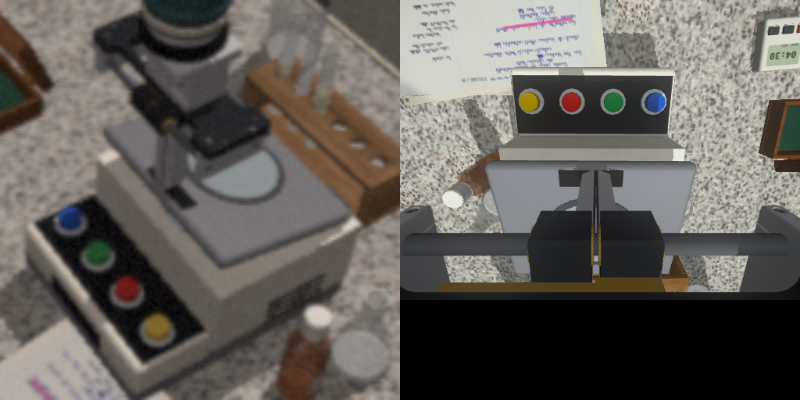

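The lid is almost shut, with the fingertips on the strip. I'll keep going in small steps until the force rises sharply.

```bash
for i in 1 2 ; do python3 -m inch '[{"twist":[0,0,0],"offset":[0,0,-2],"claw":-1},{"twist":[0,0,0],"offset":[0,0,0],"claw":-1}]'|egrep 'pos|wrist'; done
```

```text
ee_pos: [0.51, -0.1743, 0.1399]
wrist_force: [-1.5, 0.5, 0.7]
ee_pos: [0.51, -0.1744, 0.1378]
wrist_force: [-1.2, 0.3, 1.5]
```

```bash
for i in 1 2 3; do python3 -m inch '[{"twist":[0,0,0],"offset":[0,0,-2],"claw":-1},{"twist":[0,0,0],"offset":[0,0,0],"claw":-1}]'|egrep 'pos|wrist'; done
python3 - <<'E'
from h import *
a=grab_frame("scene")
cv2.imwrite("pics/e.png",cv2.resize(a[165:255,240:370],None,fx=6,fy=6,interpolation=cv2.INTER_CUBIC)[...,::-1])
E
```

```text
ee_pos: [0.51, -0.1744, 0.1358]
wrist_force: [-1.2, 0.3, 1.2]
ee_pos: [0.51, -0.1743, 0.1337]
wrist_force: [-0.4, -0.1, 1.7]
ee_pos: [0.51, -0.1743, 0.1317]
wrist_force: [-0.6, 0.5, 2.5]
```

View pics/e.png

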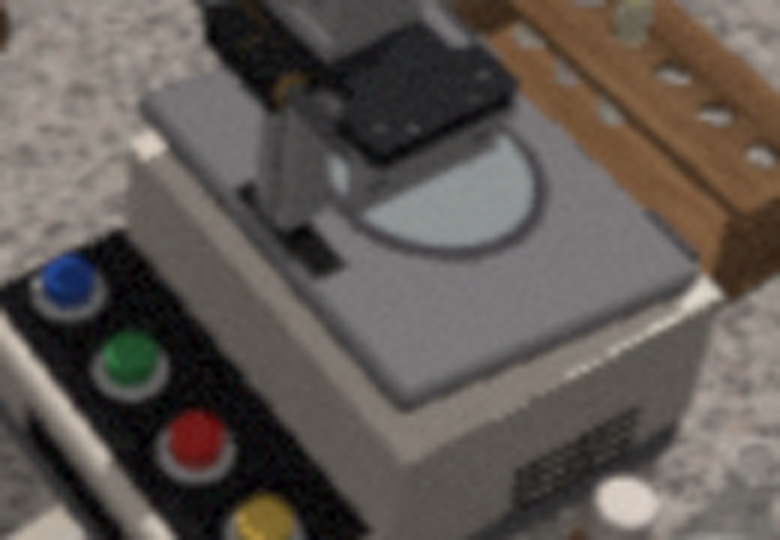

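Run:
```python
from h import *
c=get_calibration("scene");W=np.linalg.inv(c["world_from_camera"])
for z in(.121,.136,.15):
    q=W@[.51,-.1743,z,1];q=c["intrinsics"]@q[:3];print(z,q[:2]/q[2])
print(plane("scene",(288.3,202.5),.136))
b=grab_frame("top");g=cv2.cvtColor(b,cv2.COLOR_RGB2GRAY)
o=observe();print(o["joints"],o["joint_efforts"],o["wrist_force"],o["moment"],o["ee_pos"])
w=grab_frame("wrist")
cv2.imwrite("pics/f.png",np.hstack([cv2.resize(b[140:235,250:340],(400,422)),cv2.copyMakeBorder(cv2.resize(w[150:300,156:356],(400,300)),0,122,0,0,0)])[...,::-1])
```

```text
0.121 [286.3901737  209.65943027]
0.136 [286.74654002 205.90843994]
0.15 [287.08543179 202.34138069]
[ 0.52023659 -0.16718325  0.136     ]
[-4.34580271e-01  7.73765530e-02  1.47676958e+00  2.41059873e-04
  1.58753990e+00 -1.98056726e+00] [ 1.48862978e-01 -3.27378380e+01 -2.95820493e+01  7.10212626e-02
 -6.38440065e-02  1.31177429e-03] [ 0.24306056 -0.11574913  1.0623381 ] [0.04042785 0.07627424 0.02148064] [ 0.51011777 -0.17428437  0.13175691]
```

View pics/f.png

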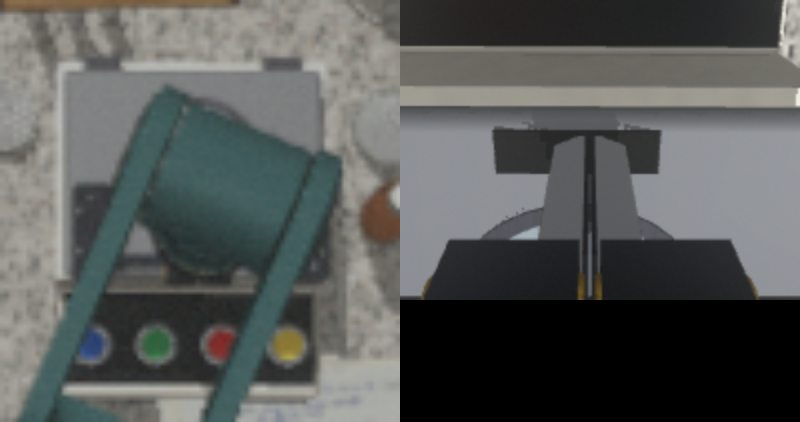

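Contact is at the strip's middle. The reading of z seems low by about 1 cm compared with the picture, so force decides when it's shut.

```bash
for i in 1 2 3; do python3 -m inch '[{"twist":[0,0,0],"offset":[0,0,-2],"claw":-1},{"twist":[0,0,0],"offset":[0,0,0],"claw":-1}]'|egrep 'pos|wrist|rot'; done
```

```text
ee_pos: [0.51, -0.1743, 0.1298]
tcp_rot: [[-1.0, 0.025, -0.0], [0.025, 1.0, 0.0], [0.0, 0.0, -1.0]]
wrist_force: [-0.3, -0.7, 1.3]
ee_pos: [0.51, -0.1743, 0.1278]
tcp_rot: [[-1.0, 0.025, -0.0], [0.025, 1.0, 0.0], [0.0, 0.0, -1.0]]
wrist_force: [-1.4, 0.3, 1.6]
ee_pos: [0.51, -0.1743, 0.1258]
tcp_rot: [[-1.0, 0.025, -0.0], [0.025, 1.0, 0.0], [0.0, 0.0, -1.0]]
wrist_force: [-1.2, 0.2, 0.6]
```

Run:
```python
from h import *
a=grab_frame("scene")
cv2.imwrite("pics/g.png",cv2.resize(a[165:255,240:370],None,fx=6,fy=6,interpolation=cv2.INTER_CUBIC)[...,::-1])
c=get_calibration("scene");W=np.linalg.inv(c["world_from_camera"])
def pr(p):
    q=c["intrinsics"]@(W@[*p,1])[:3];return (q[:2]/q[2]-[240,165])*6
def w(x,y,z): # centrifuge frame -> world
    t=-.029;o=np.array([.4445+.088,-.176-.0026]);return np.array([*(o+[x*np.cos(t)-y*np.sin(t),x*np.sin(t)+y*np.cos(t)]),z])
for t in(0,.05,.1,.15,.2):
    X=lambda r,h:(.126-r*np.cos(t)+h*np.sin(t),.12+r*np.sin(t)+h*np.cos(t))
    x,z=X(.17,.016);xs,zs=X(.15,.016)
    print(t,pr(w(x,.1,z)),pr(w(x,-.1,z)),"strip",pr(w(xs,0,zs)),zs)
print("housing front top",pr(w(-.04,.105,.12)),pr(w(-.04,-.105,.12)),"back right",pr(w(.13,-.105,.12)))
for y in(.078,.026,-.026,-.078):print(pr(w(-.088,y,.0855)))
```

```text
0 [117.65615976 124.13775065] [383.33050192 433.38183299] strip [282.67948861 252.28665119] 0.136
0.05 [119.90302814 110.21544111] [387.26987081 419.70782173] strip [285.68122525 239.98701066] 0.1434768795569212
0.1 [122.9781481   95.88687195] [392.09230016 405.52955975] strip [289.423692   227.31662468] 0.15089507914147263
0.15 [126.88418426  81.1898139 ] [397.79699709 390.88298276] strip [293.90542757 214.30874855] 0.15823605711801655
0.2 [131.62075676  66.1644412 ] [404.37970985 375.80691906] strip [299.12223118 200.99869312] 0.16548146486471904
housing front top [118.61296278 138.01531806] [394.98510561 461.08592353] back right [713.14003443 291.81379285]
[ 59.24587062 269.04760806]
[121.47105233 346.76092771]
[186.86324678 428.42954434]
[255.67054991 514.36330614]
```

View pics/g.png

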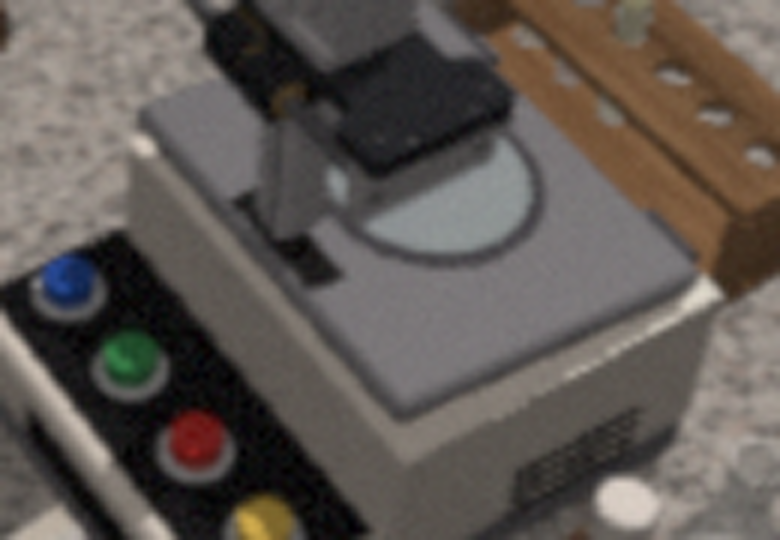

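Against the housing edge the lid is still about 0.05–0.1 rad open and following the fingers. I'll continue.

```bash
for i in 1 2 3; do python3 -m inch '[{"twist":[0,0,0],"offset":[0,0,-2],"claw":-1},{"twist":[0,0,0],"offset":[0,0,0],"claw":-1}]'|egrep 'pos|wrist'; done
python3 - <<'E'
from h import *
a=grab_frame("scene")
for n in "eg":
    o=cv2.imread(f"pics/{n}.png")[...,::-1]
cv2.imwrite("pics/i.png",cv2.resize(a[165:255,240:370],None,fx=6,fy=6,interpolation=cv2.INTER_CUBIC)[...,::-1])
for n in "egi":
    g=cv2.cvtColor(cv2.imread(f"pics/{n}.png"),cv2.COLOR_BGR2GRAY)
    m=(g[225:300,295:350]<55);ys,xs=np.nonzero(m);print(n,m.sum(),xs.max()+295,ys.max()+225)
E
```

```text
ee_pos: [0.51, -0.1743, 0.1237]
wrist_force: [-0.4, -0.3, 0.1]
ee_pos: [0.51, -0.1743, 0.1218]
wrist_force: [-1.4, 0.8, 1.0]
ee_pos: [0.51, -0.1743, 0.1198]
wrist_force: [-0.5, -0.1, 1.3]
e 1446 339 274
g 1430 337 285
i 1331 335 296
```

The lid follows the tool one-to-one and should now be within a few mm of shut. I'll continue until the force stops it.

```bash
for i in 1 2 3 4; do python3 -m inch '[{"twist":[0,0,0],"offset":[0,0,-1.5],"claw":-1},{"twist":[0,0,0],"offset":[0,0,0],"claw":-1}]'|egrep 'pos|wrist'; done
python3 - <<'E'
from h import *
a=grab_frame("scene")
cv2.imwrite("pics/j.png",cv2.resize(a[165:255,240:370],None,fx=6,fy=6,interpolation=cv2.INTER_CUBIC)[...,::-1])
for n in "ij":
    g=cv2.cvtColor(cv2.imread(f"pics/{n}.png"),cv2.COLOR_BGR2GRAY)
    m=(g[225:310,295:350]<55);ys,xs=np.nonzero(m);print(n,m.sum(),xs.max()+295,ys.max()+225)
E
```

```text
ee_pos: [0.51, -0.1743, 0.1184]
wrist_force: [-0.9, -1.2, 0.9]
ee_pos: [0.51, -0.1743, 0.1168]
wrist_force: [-0.8, 0.6, 0.6]
ee_pos: [0.51, -0.1743, 0.1153]
wrist_force: [-1.1, -0.4, 1.7]
ee_pos: [0.5101, -0.1743, 0.1138]
wrist_force: [-0.9, 0.4, 1.2]
i 1331 335 296
j 1227 331 306
```

View pics/j.png

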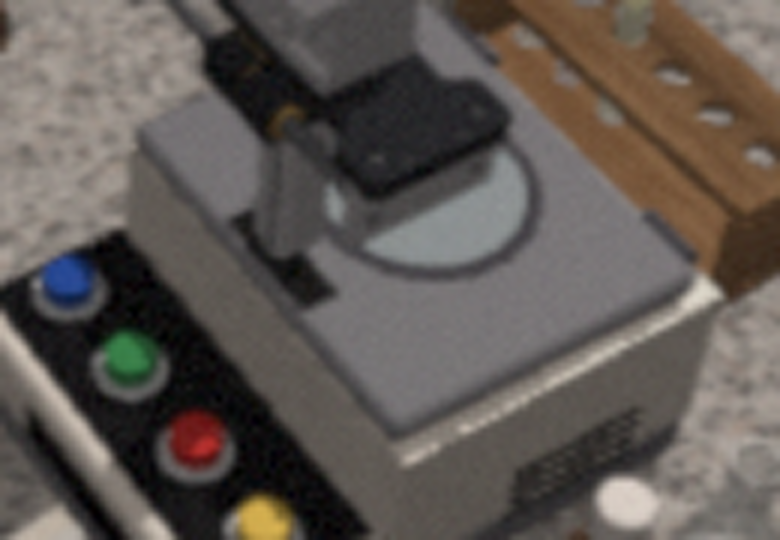

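The lid is within 1–2 mm of shut. I'll press to the stop.

```bash
for i in 1 2 3; do python3 -m inch '[{"twist":[0,0,0],"offset":[0,0,-1],"claw":-1},{"twist":[0,0,0],"offset":[0,0,0],"claw":-1}]'|egrep 'pos|wrist'; done
```

```text
ee_pos: [0.5101, -0.1743, 0.1129]
wrist_force: [-0.9, 1.0, 1.1]
ee_pos: [0.51, -0.1743, 0.1119]
wrist_force: [-1.8, -0.1, 1.8]
ee_pos: [0.5101, -0.1743, 0.1108]
wrist_force: [-0.3, 0.2, 0.8]
```

```bash
for i in 1 2 3 4; do python3 -m inch '[{"twist":[0,0,0],"offset":[0,0,-1.5],"claw":-1},{"twist":[0,0,0],"offset":[0,0,0],"claw":-1}]'|egrep 'time|pos|wrist'; done
python3 - <<'E'
from h import *
a=grab_frame("scene")
cv2.imwrite("pics/k.png",cv2.resize(a[165:255,240:370],None,fx=6,fy=6,interpolation=cv2.INTER_CUBIC)[...,::-1])
for n in "ijk":
    g=cv2.cvtColor(cv2.imread(f"pics/{n}.png"),cv2.COLOR_BGR2GRAY)
    m=(g[225:330,295:350]<55);ys,xs=np.nonzero(m);print(n,m.sum(),xs.max()+295,ys.max()+225)
E
```

```text
time_s: 9.38
ee_pos: [0.5102, -0.1744, 0.1107]
wrist_force: [-3.3, 1.0, 6.0]
time_s: 9.62
ee_pos: [0.5102, -0.1744, 0.1107]
wrist_force: [-4.8, 2.1, 11.6]
time_s: 9.88
ee_pos: [0.5103, -0.1744, 0.1106]
wrist_force: [-7.3, 1.5, 16.0]
time_s: 10.12
ee_pos: [0.5104, -0.1744, 0.1105]
wrist_force: [-8.1, 3.1, 21.0]
i 1331 335 296
j 1227 331 306
k 1288 332 313
```

It hit a hard stop with the force climbing to 21 N, and in the image the lid front sits on the housing, so the lid is shut. The effective contact height is TCP z + 25 mm. Next: lift and go over blue.

```bash
python3 -m inch '[{"twist":[0,0,0],"offset":[0,0,30],"claw":-1},{"twist":[0,0,0],"offset":[0,0,20],"claw":-1},{"twist":[0,0,0],"offset":[-32,38,0],"claw":-1},{"twist":[0,0,0],"offset":[-31,38,0],"claw":-1},{"twist":[0,0,0],"offset":[0,0,-30],"claw":-1},{"twist":[0,0,0],"offset":[0,0,-20],"claw":-1},{"twist":[0,0,0],"offset":[0,0,0],"claw":-1}]'
python3 - <<'E'
from h import *
a=grab_frame("scene");w=grab_frame("wrist")
g=cv2.cvtColor(a[165:255,240:370],cv2.COLOR_RGB2GRAY)
cv2.imwrite("pics/l.png",np.hstack([cv2.resize(a[165:255,235:335],(400,360)),cv2.copyMakeBorder(cv2.resize(w,(400,300)),0,60,0,0,0)])[...,::-1])
c=get_calibration("wrist");o=observe();
R=np.array(c["world_from_camera"]);print(np.round(R,3).tolist(),np.round(c["intrinsics"],1).tolist(),o["ee_pos"],o["wrist_force"])
for k,(p,n) in keys(w,(0,0,512,384)).items(): print(k,p,n,plane("wrist",p,.0855))
W=np.linalg.inv(R)
for dz in(.025,0,-.011):
    q=c["intrinsics"]@(W@[*o["ee_pos"][:2],o["ee_pos"][2]+dz,1])[:3];print("tip px",dz,q[:2]/q[2])
E
```

```text
time_s: 11.05
ee_pos: [0.4459, -0.0977, 0.1031]
tcp_rot: [[-1.0, 0.024, -0.003], [0.024, 1.0, 0.002], [0.003, 0.001, -1.0]]
wrist_force: [-0.3, -0.8, -0.0]
width: 0.005
gripper_force: 0.0
[[0.025, 0.958, 0.286, 0.364], [1.0, -0.024, -0.007, -0.096], [0.0, 0.286, -0.958, 0.311], [0.0, 0.0, 0.0, 1.0]] [[269.0, 0.0, 250.4], [0.0, 269.0, 189.5], [0.0, 0.0, 1.0]] [ 0.44751963 -0.09843795  0.1054058 ] [-0.03416038 -0.02233504  0.09110687]
blue [249.22820037 206.46011132] 539 [ 0.44707759 -0.09905734  0.0855    ]
green [484.72743468 232.08551069] 1684 [0.4773902 0.1163712 0.0855   ]
red [134.32137285 206.51482059] 641 [ 0.4446134  -0.20142319  0.0855    ]
yellow [207.79729064 366.14802956] 4060 [ 0.63051368 -0.14884602  0.0855    ]
tip px 0.025 [249.83510319 228.24162738]
tip px 0 [249.89581563 215.33965839]
tip px -0.011 [249.91854432 210.50959717]
```

View pics/l.png

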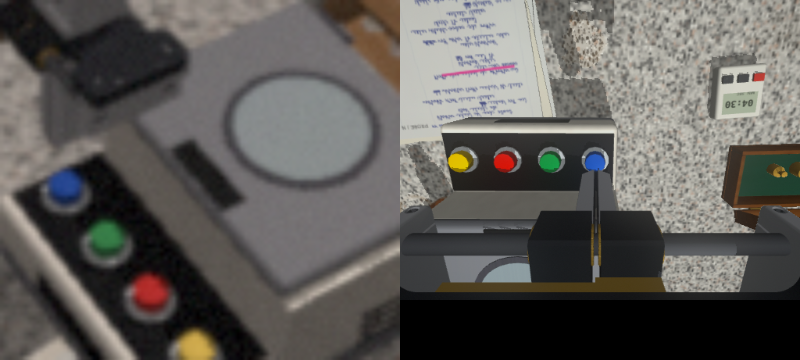

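The wrist view shows the tip in line with blue at (249,206), measured at (.447, -.099), which matches the tool. Now press down.

```bash
python3 -m inch '[{"twist":[0,0,0],"offset":[0,0,-25],"claw":-1},{"twist":[0,0,0],"offset":[0,0,-13],"claw":-1},{"twist":[0,0,0],"offset":[0,0,-4],"claw":-1},{"twist":[0,0,0],"offset":[0,0,0],"claw":-1}]'|egrep 'pos|wrist'
for i in 1 2 3 4 5; do python3 -m inch '[{"twist":[0,0,0],"offset":[0,0,-2],"claw":-1},{"twist":[0,0,0],"offset":[0,0,0],"claw":-1}]'|egrep 'pos|wrist'; done
```

```text
ee_pos: [0.4474, -0.0985, 0.0634]
wrist_force: [-0.5, 1.3, 0.8]
ee_pos: [0.4474, -0.0984, 0.0614]
wrist_force: [-0.4, -0.9, 0.0]
ee_pos: [0.4475, -0.0985, 0.0595]
wrist_force: [-0.2, 0.1, 2.4]
ee_pos: [0.4475, -0.0985, 0.0574]
wrist_force: [-0.4, 0.1, 4.1]
ee_pos: [0.4474, -0.0985, 0.055]
wrist_force: [0.9, -0.2, 2.3]
ee_pos: [0.4474, -0.0985, 0.053]
wrist_force: [2.4, -0.5, 3.6]
```

Contact came at 0.0600 as predicted; on to the stop.

```bash
for i in 1 2 3; do python3 -m inch '[{"twist":[0,0,0],"offset":[0,0,-1.5],"claw":-1},{"twist":[0,0,0],"offset":[0,0,0],"claw":-1}]'|egrep 'pos|wrist'; done
```

```text
ee_pos: [0.4475, -0.0985, 0.0528]
wrist_force: [-1.9, -0.0, 8.8]
ee_pos: [0.4476, -0.0985, 0.0527]
wrist_force: [-3.6, 1.7, 14.5]
ee_pos: [0.4477, -0.0985, 0.0526]
wrist_force: [-5.8, 1.0, 21.6]
```

Blue is at its stop (about 7 mm of travel, 21 N). Lift and go to yellow.

```bash
python3 -m inch '[{"twist":[0,0,0],"offset":[0,0,30],"claw":-1},{"twist":[0,0,0],"offset":[0,0,20],"claw":-1},{"twist":[0,0,0],"offset":[-2,-52,0],"claw":-1},{"twist":[0,0,0],"offset":[-1,-52,0],"claw":-1},{"twist":[0,0,0],"offset":[-1,-51,0],"claw":-1},{"twist":[0,0,0],"offset":[0,0,0],"claw":-1}]'
python3 - <<'E'
from h import *
w=grab_frame("wrist");o=observe();print(o["ee_pos"])
for k,(p,n) in keys(w,(60,190,480,225)).items(): print(k,p,n,plane("wrist",p,.0785 if k=="blue" else .0855))
E
```

```text
time_s: 14.4
ee_pos: [0.4415, -0.2554, 0.0967]
tcp_rot: [[-1.0, 0.029, -0.003], [0.029, 1.0, 0.002], [0.003, 0.002, -1.0]]
wrist_force: [-0.3, 0.0, 0.1]
width: 0.006
gripper_force: 0.0
[ 0.44172089 -0.25362351  0.0967901 ]
blue [424.86948529 209.11213235] 544 [ 0.44755956 -0.09813465  0.0785    ]
green [369.32159265 210.69218989] 653 [ 0.44489513 -0.15068088  0.0855    ]
red [309.9335443  210.91139241] 632 [ 0.4436394  -0.20190537  0.0855    ]
yellow [250.88439306 209.10019268] 519 [ 0.4405305  -0.25274364  0.0855    ]
```

```bash
python3 -m inch '[{"twist":[0,0,0],"offset":[0,0.5,-20],"claw":-1},{"twist":[0,0,0],"offset":[0,0,-13],"claw":-1},{"twist":[0,0,0],"offset":[0,0,0],"claw":-1}]'|egrep 'pos|wrist'
for i in 1 2 3 4 5; do python3 -m inch '[{"twist":[0,0,0],"offset":[0,0,-2],"claw":-1},{"twist":[0,0,0],"offset":[0,0,0],"claw":-1}]'|egrep 'pos|wrist'; done
```

```text
ee_pos: [0.442, -0.251, 0.0637]
wrist_force: [-1.4, -0.2, 0.4]
ee_pos: [0.4434, -0.2528, 0.0641]
wrist_force: [-0.7, -0.9, -0.1]
ee_pos: [0.443, -0.2529, 0.0616]
wrist_force: [-0.3, -0.1, 0.5]
ee_pos: [0.4432, -0.253, 0.0598]
wrist_force: [0.1, -0.3, 1.1]
ee_pos: [0.4433, -0.253, 0.0579]
wrist_force: [-1.0, -0.1, 4.2]
ee_pos: [0.4433, -0.253, 0.0555]
wrist_force: [0.3, -0.9, 3.7]
```

```bash
for i in 1 2 3 4; do python3 -m inch '[{"twist":[0,0,0],"offset":[0,0,-1.8],"claw":-1},{"twist":[0,0,0],"offset":[0,0,0],"claw":-1}]'|egrep 'pos|wrist'; done
```

```text
ee_pos: [0.4432, -0.253, 0.0536]
wrist_force: [0.4, -0.9, 2.8]
ee_pos: [0.4433, -0.253, 0.0529]
wrist_force: [-1.2, 0.7, 7.2]
ee_pos: [0.4434, -0.2531, 0.0527]
wrist_force: [-3.5, 2.4, 14.9]
ee_pos: [0.4435, -0.2531, 0.0526]
wrist_force: [-5.8, 4.2, 20.4]
```

Yellow is at its stop. Now green, at (.4455, -.1505).

```bash
python3 -m inch '[{"twist":[0,0,0],"offset":[0,0,30],"claw":-1},{"twist":[0,0,0],"offset":[0,0,20],"claw":-1},{"twist":[0,0,0],"offset":[1,51,0],"claw":-1},{"twist":[0,0,0],"offset":[1,51,0],"claw":-1},{"twist":[0,0,0],"offset":[0,0,0],"claw":-1},{"twist":[0,0,0],"offset":[0,0,0],"claw":-1}]'|egrep 'time|pos'
python3 - <<'E'
from h import *
w=grab_frame("wrist");a=grab_frame("scene");o=observe();print(o["ee_pos"])
for k,(p,n) in keys(w,(60,185,480,225)).items(): print(k,p,n,plane("wrist",p,.0785 if k in("blue","yellow") else .0855))
cv2.imwrite("pics/m.png",np.hstack([cv2.resize(a[165:265,235:345],(440,400)),cv2.resize(w[160:280,110:410],(350,140),interpolation=cv2.INTER_AREA).repeat(1,0) if 0 else cv2.copyMakeBorder(cv2.resize(w[140:290,110:400],(350,181)),0,219,0,0,0)])[...,::-1])
E
```

```text
time_s: 17.82
ee_pos: [0.4446, -0.1509, 0.0975]
[ 0.44480474 -0.15164559  0.09778883]
blue [307.95694716 209.02739726] 511 [ 0.44788149 -0.0999908   0.0785    ]
green [250.13078471 208.65995976] 497 [ 0.44358284 -0.15143115  0.0855    ]
red [191.13249211 210.19085174] 634 [ 0.44368119 -0.202461    0.0855    ]
yellow [134.18773234 208.28252788] 538 [ 0.44319598 -0.25469915  0.0785    ]
```

View pics/m.png

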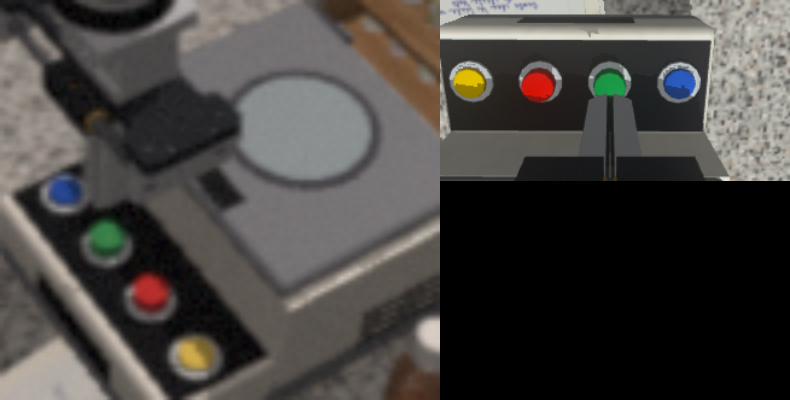

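The view shows the lid shut, blue and yellow low, red out, and the tip above green at (250,209). Press green.

```bash
python3 -m inch '[{"twist":[0,0,0],"offset":[0,0,-20],"claw":-1},{"twist":[0,0,0],"offset":[0,0,-14],"claw":-1},{"twist":[0,0,0],"offset":[0,0,0],"claw":-1}]'|egrep 'pos|wrist'
for i in 1 2 3 4 5; do python3 -m inch '[{"twist":[0,0,0],"offset":[0,0,-2],"claw":-1},{"twist":[0,0,0],"offset":[0,0,0],"claw":-1}]'|egrep 'pos|wrist'; done
```

```text
ee_pos: [0.4438, -0.1509, 0.0626]
wrist_force: [-0.1, -0.1, 0.5]
ee_pos: [0.4454, -0.1511, 0.0628]
wrist_force: [0.4, -0.3, 0.2]
ee_pos: [0.4451, -0.1508, 0.0604]
wrist_force: [0.7, 0.7, 0.7]
ee_pos: [0.4452, -0.1509, 0.0586]
wrist_force: [-0.9, -0.0, 1.9]
ee_pos: [0.4453, -0.1509, 0.0565]
wrist_force: [-0.8, 0.2, 2.8]
ee_pos: [0.4452, -0.1509, 0.0544]
wrist_force: [-0.7, 0.1, 3.8]
```

```bash
for i in 1 2 3; do python3 -m inch '[{"twist":[0,0,0],"offset":[0,0,-1.8],"claw":-1},{"twist":[0,0,0],"offset":[0,0,0],"claw":-1}]'|egrep 'pos|wrist'; done
python3 -m inch '[{"twist":[0,0,0],"offset":[0,0,-1],"claw":-1},{"twist":[0,0,0],"offset":[0,0,0],"claw":-1},{"twist":[0,0,0],"offset":[0,0,0],"claw":-1},{"twist":[0,0,0],"offset":[0,0,0],"claw":-1},{"twist":[0,0,0],"offset":[0,0,0],"claw":-1},{"twist":[0,0,0],"offset":[0,0,0],"claw":-1},{"twist":[0,0,0],"offset":[0,0,0],"claw":-1},{"twist":[0,0,0],"offset":[0,0,0],"claw":-1},{"twist":[0,0,0],"offset":[0,0,0],"claw":-1},{"twist":[0,0,0],"offset":[0,0,0],"claw":-1},{"twist":[0,0,0],"offset":[0,0,0],"claw":-1},{"twist":[0,0,0],"offset":[0,0,0],"claw":-1},{"twist":[0,0,0],"offset":[0,0,0],"claw":-1},{"twist":[0,0,0],"offset":[0,0,0],"claw":-1},{"twist":[0,0,0],"offset":[0,0,0],"claw":-1},{"twist":[0,0,0],"offset":[0,0,0],"claw":-1}]'|egrep 'time|pos|wrist'
```

```text
ee_pos: [0.4453, -0.1509, 0.053]
wrist_force: [-0.7, 0.9, 6.3]
ee_pos: [0.4454, -0.1509, 0.0528]
wrist_force: [-4.0, 1.7, 12.5]
ee_pos: [0.4455, -0.151, 0.0526]
wrist_force: [-7.3, 2.8, 19.8]
time_s: 22.3
ee_pos: [0.4455, -0.151, 0.0525]
wrist_force: [-8.4, 3.7, 23.8]
```

Green is held at its stop at 24 N. I'll hold a few seconds more so the program can finish, then hand in while still holding.

```bash
for i in 1 2; do python3 -m inch '[{"twist":[0,0,0],"offset":[0,0,0],"claw":-1},{"twist":[0,0,0],"offset":[0,0,0],"claw":-1},{"twist":[0,0,0],"offset":[0,0,0],"claw":-1},{"twist":[0,0,0],"offset":[0,0,0],"claw":-1},{"twist":[0,0,0],"offset":[0,0,0],"claw":-1},{"twist":[0,0,0],"offset":[0,0,0],"claw":-1},{"twist":[0,0,0],"offset":[0,0,0],"claw":-1},{"twist":[0,0,0],"offset":[0,0,0],"claw":-1},{"twist":[0,0,0],"offset":[0,0,0],"claw":-1},{"twist":[0,0,0],"offset":[0,0,0],"claw":-1},{"twist":[0,0,0],"offset":[0,0,0],"claw":-1},{"twist":[0,0,0],"offset":[0,0,0],"claw":-1},{"twist":[0,0,0],"offset":[0,0,0],"claw":-1},{"twist":[0,0,0],"offset":[0,0,0],"claw":-1},{"twist":[0,0,0],"offset":[0,0,0],"claw":-1},{"twist":[0,0,0],"offset":[0,0,0],"claw":-1}]'|egrep 'time|pos|wrist'; done; python3 -c "
from station import *
print(finish_job())"
```

```text
time_s: 24.3
ee_pos: [0.4455, -0.151, 0.0525]
wrist_force: [-8.9, 3.2, 23.7]
time_s: 26.3
ee_pos: [0.4455, -0.151, 0.0525]
wrist_force: [-8.8, 4.6, 23.3]
the job is handed in; nothing more can be done
None
```

I shut the lid, pressed blue and then yellow to their stops, and handed the job in at about 26 s with green still held fully in; red and the things standing around were not touched, though no signal confirmed the program had finished.

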